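# Take the tape measure out of the tote and latch its hold-down frame

### The job

Lift the tape measure out of the plywood tote and set it down upright and wholly on the flat plywood board beside it without dropping it. Then swing the tote's hinged wire frame down over what is left until it lies fully home in its catches at the front wall. The wood offcut and the battery pack stay standing in the tote, and the roll of masking tape and the sanding block on the bench stay where they are.

Things in the scene. Friction and masses are not known exactly. Their poses are not given: they have to be found in the camera images.
- tote: open plywood box fixed to the bench, 166 (its x) x 306 (its y) x 66 mm high, walls and floor 8 mm thick; origin under the centre of its underside on the bench, x toward its back wall (hinges), y along its length, z up. Three things stand in it side by side along its y, about 95 mm apart, in any order. Two steel catch saddles on the front wall (x = -79 mm, y = +-95 mm, up to 89 mm high)
- measure: yellow pocket tape measure, case 34 mm thick (its x) x 70 mm (its y, 78 with the hook at -y) x 61 mm high (its z), standing; origin at the centre of its underside. It weighs about 0.3 kg and is gripped across the flat sides (its x); neighbours leave 25 mm or more on each side
- offcut: pine block 45 (x) x 90 (y) x 60 mm high, origin at the centre of its underside; stays in the tote
- battery: drill battery pack: black base 60 (x) x 75 (y) x 45 mm high with a 40 x 45 mm dark green top up to 67 mm; origin at the centre of its underside; stays in the tote
- board: flat plywood board fixed to the bench, 120 (its x) x 160 (its y) x 12 mm thick, bare on top; origin under its centre on the bench, z up
- frame (a joint): angle (rad) of the U-shaped steel wire frame hinged along the tote's back wall: 0 = lying level, fully home in the catches; pi/2 = upright; up to 1.9 = leaning back. Stiff hinge: the frame stays where it is left. At the start it stands leaning back a little, its top bar about 0.25 m above the bench, in the way of low paths out of the tote
- frame_grip (a point): centre of the black sleeve (16 mm thick, 90 mm long along the tote's y) on the frame's front bar (10 mm wire, 276 mm long); 158 mm from the hinge line. A second, 8 mm cross wire lies 79 mm from the hinge line. With the frame home the sleeve is 86 mm above the bench, over the tote's front wall
- frame_hinge (a point): middle of the frame's hinge line, which runs along the tote's y 79 mm behind the tote's centre and 86 mm above the bench; axes as the tote's
- tape_roll: roll of masking tape lying flat, 104 mm across, 25 mm high, origin under its centre; bystander
- sanding: cork sanding block 62 x 111 x 32 mm, origin under its centre; bystander

How it is judged:
On the way, in this order (a step that is already met when the one before it is completed fails the run):
1. the tape measure is lifted clear of the tote (z of measure in the frame of tote above 0.075 m), for 0.1 s.
2. the tape measure stands upright on the board, let go (x of measure in the frame of board between -0.045 and 0.045 m and y of measure in the frame of board between -0.065 and 0.065 m and z of measure in the frame of board below 0.022 m and angle between measure's own z axis and vertical below 0.15 rad and contact force between the fingers and measure below 0.1 N), for 0.2 s.
3. the frame is swung down home into its catches (value of joint frame below 0.06 rad), for 0.2 s.
At the end, for the whole second after the job is handed in: The tape measure stands at rest on the board (its centre within 45 x 65 mm of the board's centre along the board's x and y, tilt under 0.15 rad, resting on it within 10 mm), the frame is home (angle under 0.06 rad), and the offcut and the battery still stand on the tote's floor (x of measure in the frame of board between -0.045 and 0.045 m and y of measure in the frame of board between -0.065 and 0.065 m and z of measure in the frame of board below 0.022 m and angle between measure's own z axis and vertical below 0.15 rad and linear speed of measure below 0.02 m/s and value of joint frame below 0.06 rad and x of offcut in the frame of tote between -0.075 and 0.075 m and y of offcut in the frame of tote between -0.145 and 0.145 m and z of each of offcut, battery in the frame of tote below 0.03 m and angle between each of offcut, battery's own z axis and vertical below 0.3 rad and x of battery in the frame of tote between -0.075 and 0.075 m and y of battery in the frame of tote between -0.145 and 0.145 m); the robot touches nothing.
It fails at once if the tape measure is dropped (falls free from more than about 3 cm) (linear speed of measure above 0.8 m/s and contact force between the fingers and measure below 0.05 N).
It fails at once if the roll of masking tape or the sanding block is pushed more than 4 cm (distance of any of tape_roll, sanding from where it was at the start of the episode above 0.04 m).
It also fails if it takes over 64 s, if anything falls off the work surface, if the arm or the gripper's body presses on something with over 40 N, if the wrist force passes 120 N, or if a joint passes its speed limit or range.

### The arm

A 6-joint arm with a two-finger parallel gripper is mounted at the origin on a cart in front of the work surface, level with it; the furniture and walls round the work are solid. World frame = base frame: x ahead of the robot, y to its left, z up, the work surface at z = 0. Lengths are in m, angles in rad, forces in N, time in s.
With the tool pointing down it reaches from about 0.225 to 0.875 m from the base axis. Payload 3.4 kg.
Tool frame: the origin (TCP) lies midway between the tips of the shut fingers; the grasp point (between the pads) lies 19 mm behind it; z points along the fingers, y is the direction in which the jaws open and shut (so a half turn about z gives the same grasp; the last joint's range is limited). The gripper opens to 85 mm and grips with 20 to 120 N. Pads are 22 mm wide; open, the fingers measure 114 mm over their backs; the gripper's body (76 mm by 85 mm) begins 54 mm behind the grasp point. The pads swing forward as they close: fully open they stand 13 mm farther back than shut.
Start: joints at [1.168, 0.276, 1.505, -0, 1.361, -0.121], TCP at [0.16, 0.552, 0.231] pointing down, gripper open.
Joint ranges: [-2.89, 2.89], [-0.75, 2.08], [0.22, 2.7], [-1.18, 4.32], [0.11, 2.71], [-2.7, 2.7]. Speed limits (rad/s): [2.57, 2.57, 3.14, 3.14, 3.14, 3.14].

### API

Orientations are given as a rotation vector (axis times angle).
In Python, from workcell import monitor, eyes, order, cut_out gives the robot as it stands. The module is installed in compiled form; this text tells all that it offers.
- The arm moves only by the tool carry_out, never from a script. Its argument "rows" is one flat list of numbers, 7 for each row, row after row: the shift along the tool's x, y, z in cm, then the turn, a rotation vector about the tool's x, y, z in rad, then the finger opening in cm, from 0 to 8.54. A call has 1 to 12 rows; each row shifts and turns the commanded pose from where the row before left it, along the tool's axes as they then stand; what a row does not reach is not made up. A row lasts 1/8 s, in which the tool goes at most 62.5 mm and 10.7 degrees, less where a joint would pass 70% of its speed; a pose out of reach is approached as far as the arm can. A call with a gripper value outside its range is refused whole. The fingers move at their own pace and stop on an object; "newtons" is the grip in N (left out, the last holds). Time passes only in rows, so rows that do not move let the fingers close. It gives the time, the measured TCP pose, the force and the opening at its end, in the units of the state.
- monitor.read_state(): the state, without advancing time (a new reading comes with each control period).
- eyes.capture(name): name is "scene" or "top" or "wrist"; returns the picture (480x640x3 uint8, red, green, blue); there is no depth.
- eyes.camera_params(name): a dict with "fov_y" (degrees; the focal length in pixels is half the picture's height over the tangent of half this angle, whatever the lens; pixels are square), "cx", "cy" (the principal point, pixels), "cam_to_world" (4x4, takes a point from camera to world coordinates); the wrist camera has in their place "tool_from_camera" (4x4, takes a point from camera to tool coordinates, whose origin is the TCP and whose axes are the flange's). Camera axes: x right, y up, looking along -z (the intrinsics and any distortion apply to the point x, -y, -z); pixel columns grow to the right and rows downward; lengths in m; the calibration is good to about 2 mm. A picture is of the moment at which its call begins: read the wrist's pose just before it. camera_params takes no time and is no camera call.
- order.finish_job(): hands the job in, once; it reports no verdict.
Trained networks look in the newest picture that a camera, given by its name, has taken for a name from the list of things; names that differ only in an ending like _2 or _b are one class to them, and where a whole thing is asked for, a point or a joint stands for the part that bears it (a point fixed in the world has none). Each returns a list of dicts, best first, with "conf" (0 to 1); they miss things now and then, are a little off and sometimes report something else, mostly with a low value. They report only what shows in the picture. A call takes as long as a camera call.
- cut_out(label, camera): "mask" (480x640 bool, what is visible of it) and "bbox" ([centre column, centre row, width, height] in pixels, round what is visible of it).
The state is a dict: "time": time; "q": joint angles; "dq": joint speeds; "joint_torque": joint torques, N m; "ee_pos": TCP position; "orientation": TCP orientation; "force": force on the tool from outside, world axes, zero at the start; "torque": the same for the moment, N m; "width": finger opening in m.
Only numpy, scipy, OpenCV 4.12 (cv2) and the standard library are available. Lean on these libraries where they do the work, as an engineer would, in place of code of your own. Each camera call takes 0.05 s, during which the arm holds its last target. There are 200 camera calls.

## Working session

There is one attempt and no reset: what is moved stays moved. The work goes in short steps, Python scripts to look and compute and a tool call to move; the robot and the scene stay as the last step left them, time stands still between calls to the robot, and variables do not carry over. Pictures are saved under pics/ and viewed, about 8 in all and at most 12, crops included, and the job is handed in when it is done.

Besides the shell and the picture viewer there is one more tool, called after "Request:" in YAML: its name, and indented under it one key for each argument. carry_out: Moves the arm, as the interface text tells. Its arguments: {"type":"object","properties":{"rows":{"type":"array","items":{"type":"number"}},"newtons":{"type":"number"}},"required":["rows"]}

```bash
mkdir -p pics
cat > h.py <<'E'
import numpy as np, cv2
from scipy.spatial.transform import Rotation as R
from workcell import monitor, eyes, order, cut_out
def K(p):
    f=240/np.tan(np.radians(p['fov_y'])/2); return f,p['cx'],p['cy']
def c2w(name,s=None):
    p=eyes.camera_params(name)
    if name!='wrist': return p,np.array(p['cam_to_world'])
    s=s or monitor.read_state(); T=np.eye(4); T[:3,:3]=R.from_rotvec(s['orientation']).as_matrix(); T[:3,3]=s['ee_pos']
    return p,T@np.array(p['tool_from_camera'])
def px2w(name,uv,z,s=None):
    p,T=c2w(name,s); f,cx,cy=K(p); uv=np.atleast_2d(uv).astype(float)
    d=np.c_[(uv[:,0]-cx)/f,-(uv[:,1]-cy)/f,-np.ones(len(uv))]@T[:3,:3].T
    o=T[:3,3]; return o+d*((z-o[2])/d[:,2])[:,None]
def w2px(name,P,s=None):
    p,T=c2w(name,s); f,cx,cy=K(p); c=(np.atleast_2d(P)-T[:3,3])@T[:3,:3]
    return np.c_[cx+f*c[:,0]/-c[:,2],cy-f*c[:,1]/-c[:,2]]
def save(img,n): cv2.imwrite('pics/'+n+'.png',img[:,:,::-1])
E
python3 - <<'E'
from h import *
print(monitor.read_state())
for n in ['scene','top','wrist']:
    im=eyes.capture(n); save(im,n+'0'); p=eyes.camera_params(n); print(n,p)
for l in ['tote','measure','offcut','battery','board','frame','frame_grip','tape_roll','sanding']:
    for r in cut_out(l,'top')[:2]:
        m=r['mask'].astype(np.uint8); print(l,round(r['conf'],2),np.round(r['bbox']),m.sum(),[np.round(x,1) for x in cv2.minAreaRect(cv2.findNonZero(m))])
E
```

```text
{'time': 0.0, 'q': array([ 1.16798727e+00,  2.76568424e-01,  1.50614659e+00, -3.56969428e-05,
        1.36071043e+00, -1.20957543e-01]), 'dq': array([-0.0012665 ,  0.00079702, -0.00024576,  0.00046176,  0.00016477,
       -0.00055721]), 'joint_torque': array([ 9.36043361e-04, -4.16760170e+01, -2.45808291e+01,  8.20377409e-05,
        1.07548750e-02, -3.30263083e-05]), 'ee_pos': array([0.15970686, 0.55180991, 0.23044951]), 'orientation': array([-4.41193610e-01, -3.11001212e+00,  2.79457951e-03]), 'force': array([ 0.50196451,  0.03152835, -1.63668795]), 'torque': array([0.04796664, 0.01489437, 0.01959089]), 'width': 0.08518274155020288}
scene {'fov_y': 52.666830021301024, 'cx': 329.5954726504757, 'cy': 241.69854001697104, 'cam_to_world': array([[-0.98835561,  0.09104628, -0.12191702,  0.43782307],
       [-0.15213069, -0.57508848,  0.80382181,  0.86741313],
       [ 0.00307191,  0.81300911,  0.58224286,  0.8291433 ],
       [ 0.        ,  0.        ,  0.        ,  1.        ]])}
top {'fov_y': 46.291896928908045, 'cx': 326.3416838910383, 'cy': 243.7511055516532, 'cam_to_world': array([[
[... 1008 characters left out ...]
 226.  34.  41.] 799 [array([457.4, 227.2]), array([22.5, 37.4]), np.float64(32.5)]
battery 0.68 [264. 333.  32.  34.] 720 [array([263.9, 331.9]), array([30.5, 25. ]), np.float64(47.7)]
board 0.77 [408. 286.  61.  51.] 2080 [array([409.2, 283.6]), array([40.2, 56.2]), np.float64(74.7)]
frame 0.59 [243. 271. 101.  78.] 1040 [array([244.4, 267.8]), array([123.1,  27.9]), np.float64(26.8)]
frame_grip 0.69 [246. 270. 106.  81.] 999 [array([244., 268.]), array([125.5,  27.9]), np.float64(27.3)]
tape_roll 0.74 [212. 254.  40.  33.] 356 [array([212.3, 252.9]), array([36.3, 31.5]), np.float64(11.9)]
sanding 0.73 [456. 227.  39.  41.] 796 [array([457.2, 227. ]), array([21.9, 38. ]), np.float64(33.7)]
```

View pics/top0.png

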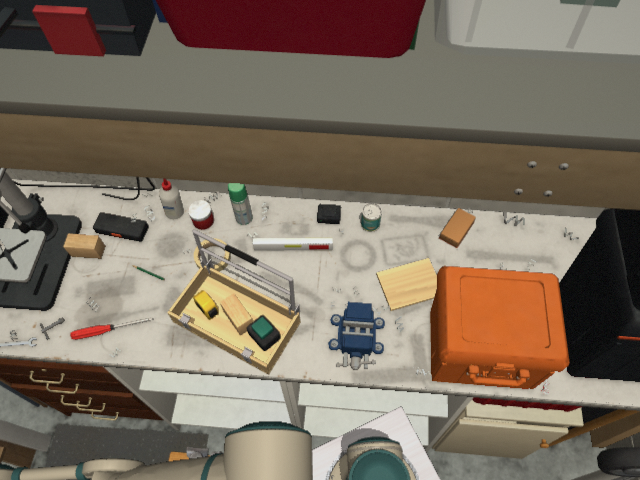

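View pics/scene0.png

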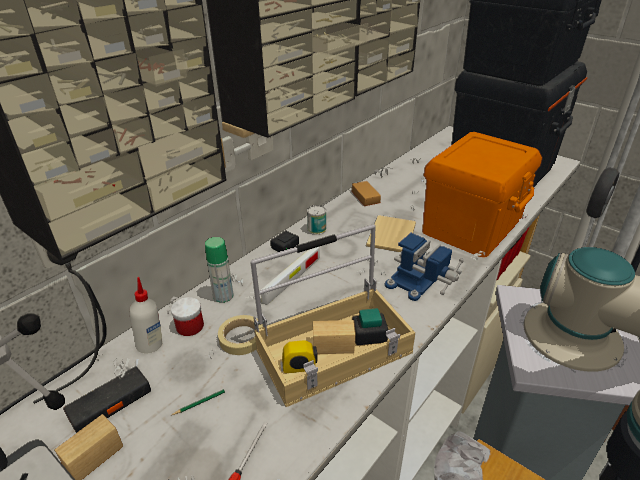

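The pictures show the tote at about (235,315) in top, with measure (206,304), offcut (236,313) and battery (263,332). The board is at (408,284). The roll is behind the tote's left back and the sanding block is at (457,227). Next I'll zoom in for the corners.

Run:
```python
from h import *
im=cv2.imread('pics/top0.png')
a=cv2.resize(im[225:375,155:315],None,fx=4,fy=4,interpolation=cv2.INTER_CUBIC)[:, :640]
cv2.imwrite('pics/c1.png',a)
for n,l in [('top','measure'),('scene','measure'),('top','board')]:
    r=cut_out(l,n)[0]; m=r['mask']; c=cv2.approxPolyDP(cv2.convexHull(cv2.findNonZero(m.astype(np.uint8))),4,True)[:,0]
    print(n,l,r['conf'],c.tolist()); z=.012 if l=='board' else .069
    print(px2w(n,c,z).round(3).tolist())
print(px2w('top',[[169,315],[268,362]],.066))
```

```text
top measure 0.96 [[218, 312], [209, 319], [194, 296], [205, 291]]
[[0.555, 0.171, 0.069], [0.546, 0.199, 0.069], [0.625, 0.213, 0.069], [0.627, 0.182, 0.069]]
scene measure 0.96 [[315, 347], [316, 362], [302, 371], [280, 370], [287, 342], [305, 341]]
[[0.57, 0.192, 0.069], [0.561, 0.231, 0.069], [0.584, 0.257, 0.069], [0.627, 0.261, 0.069], [0.63, 0.187, 0.069], [0.594, 0.179, 0.069]]
top board 0.77 [[431, 298], [391, 308], [378, 274], [428, 259], [436, 275]]
[[0.37, -0.374, 0.012], [0.39, -0.26, 0.012], [0.498, -0.276, 0.012], [0.479, -0.428, 0.012], [0.425, -0.423, 0.012]]
[[0.60300492 0.29002673 0.066     ]
 [0.3748505  0.10334784 0.066     ]]
```

View pics/c1.png

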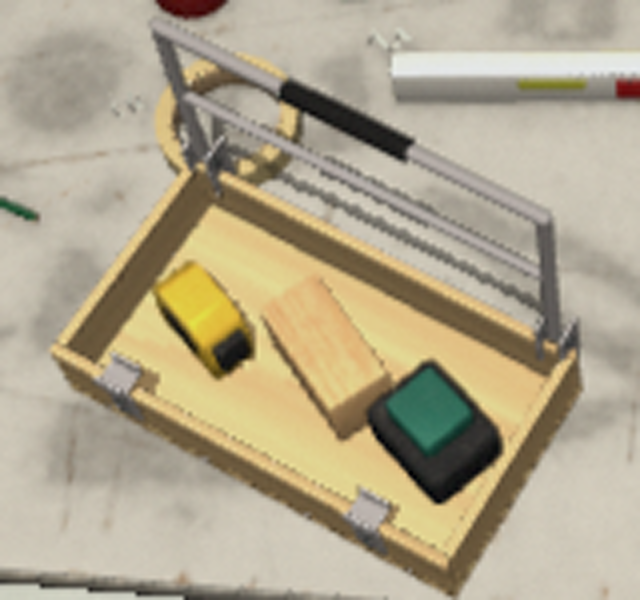

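Run:
```python
from h import *
C=np.array([[55,352],[452,568],[580,375],[203,170]])/4+[155,225]
P=px2w('top',C,.066);print(P.round(3))
# model corners FL=(-83,?)...
L=np.array([[-.083,.153],[-.083,-.153],[.083,-.153],[.083,.153]])
Q=P[:,:2];c=Q.mean(0);H=L.T@(Q-c);th=np.arctan2(H[0,1]-H[1,0],H[0,0]+H[1,1]);print(c,th)
Rm=np.array([[np.cos(th),-np.sin(th)],[np.sin(th),np.cos(th)]]);print((Q-c-L@Rm.T).round(4))
# measure yellow top in top and scene: crops
m=np.array([[155,292],[190,260],[255,340],[220,378]])/4+[155,225]
print(px2w('top',m,.069).round(3),px2w('top',m,.069).mean(0))
def tw(p): return np.r_[c+Rm@np.array(p[:2]),p[2]]
# sleeve: find angle that matches scene and top
for a in [1.6,1.7,1.8]:
    s=tw([.079-.158*np.cos(a),0,.086+.158*np.sin(a)]);print(a,s,w2px('top',s),w2px('scene',s))
for n in['top','scene']: print(cut_out('frame_grip',n)[0]['bbox'])
B=px2w('top',[[391,308],[377,274],[429,259],[438,291]],.012);print(B.round(3),B.mean(0))
```

```text
[[ 0.609  0.289  0.066]
 [ 0.363  0.108  0.066]
 [ 0.447 -0.016  0.066]
 [ 0.695  0.157  0.066]]
[0.52830721 0.13454457] -0.9571679115559384
[[ 0.0031 -0.0016]
 [ 0.0075 -0.0061]
 [-0.0043  0.0055]
 [-0.0063  0.0022]]
[[0.62  0.216 0.069]
 [0.632 0.187 0.069]
 [0.559 0.167 0.069]
 [0.544 0.197 0.069]] [0.5888444  0.19174443 0.069     ]
1.6 [0.57645503 0.06618516 0.24393263] [[243.46186069 258.56560328]] [[321.4029369  242.85195815]]
1.7 [0.58552096 0.05331351 0.24268304] [[247.16812121 253.82054851]] [[318.15063261 239.38895695]]
1.8 [0.59446977 0.04060816 0.23986793] [[250.86487504 249.50808919]] [[315.02686142 236.66365131]]
[245.7, 269.7, 105.9, 80.8]
[313.1, 272.9, 127.3, 101.1]
[[ 0.39  -0.26   0.012]
 [ 0.499 -0.274  0.012]
 [ 0.478 -0.431  0.012]
 [ 0.38  -0.402  0.012]] [ 0.4366114  -0.34179722  0.012     ]
```

```bash
cat >> h.py <<'E'
def Rdown(a): return np.array([[np.cos(a),np.sin(a),0],[np.sin(a),-np.cos(a),0],[0,0,-1.]])
def plan(wps,grip,start=None):
    """wps: list of (pos,Rmat,nrows)"""
    s=monitor.read_state(); p=np.array(s['ee_pos']); r=R.from_rotvec(s['orientation'])
    if start: p,r=np.array(start[0]),R.from_matrix(start[1])
    for tp,tR,n in wps:
        tp=np.array(tp,float); w=(r.inv()*R.from_matrix(tR)).as_rotvec()/n; d=(tp-p)/n
        print('->',tp.round(3),'per row mm %.0f deg %.1f'%(np.linalg.norm(d)*1000,np.degrees(np.linalg.norm(w))))
        for i in range(n):
            t=np.round(r.inv().apply(d)*100,2); ww=np.round(w,3)
            print(','.join('%g'%v for v in [*t,*ww,grip])+',')
            p=p+r.apply(t/100); r=r*R.from_rotvec(ww)
E
python3 - <<'E'
from h import *
a=np.arctan2(-.26,-.965)
print(a)
plan([([.16,.50,.29],Rdown(np.arctan2(.277,-.96)),2),([.585,.192,.28],Rdown(a+2*np.pi),10)],8.5)
E
```

```text
-2.878412117377381
-> [0.16 0.5  0.29] per row mm 39 deg 0.0
-0.73,-2.51,-2.93,0,0,-0,8.5,
-0.73,-2.51,-2.93,0,0,-0,8.5,
-> [0.585 0.192 0.28 ] per row mm 53 deg 3.1
-4.94,-1.78,0.1,0,0,-0.055,8.5,
-4.83,-2.05,0.1,0,0,-0.055,8.5,
-4.71,-2.31,0.1,0,0,-0.055,8.5,
-4.58,-2.56,0.1,0,0,-0.055,8.5,
-4.43,-2.81,0.1,0,0,-0.055,8.5,
-4.27,-3.05,0.1,0,0,-0.055,8.5,
-4.1,-3.28,0.1,0,0,-0.055,8.5,
-3.91,-3.5,0.1,0,0,-0.055,8.5,
-3.71,-3.71,0.1,0,0,-0.055,8.5,
-3.5,-3.91,0.1,0,0,-0.055,8.5,
```

Request:
carry_out:
  rows: [-0.73,-2.51,-2.93,0,0,0,8.5,-0.73,-2.51,-2.93,0,0,0,8.5,-4.94,-1.78,0.1,0,0,-0.055,8.5,-4.83,-2.05,0.1,0,0,-0.055,8.5,-4.71,-2.31,0.1,0,0,-0.055,8.5,-4.58,-2.56,0.1,0,0,-0.055,8.5,-4.43,-2.81,0.1,0,0,-0.055,8.5,-4.27,-3.05,0.1,0,0,-0.055,8.5,-4.1,-3.28,0.1,0,0,-0.055,8.5,-3.91,-3.5,0.1,0,0,-0.055,8.5,-3.71,-3.71,0.1,0,0,-0.055,8.5,-3.5,-3.91,0.1,0,0,-0.055,8.5]

```text
time: 2.35
ee_pos: [0.5862, 0.1909, 0.2799]
orientation: [-0.423, 3.113, 0.001]
force: [0.1, 0.1, 0.3]
width: 0.0849
```

Request:
carry_out:
  rows: [0,0,0,0,0,0,5,0,0,0,0,0,0,5,0,0,0,0,0,0,5]

```text
time: 2.72
ee_pos: [0.5838, 0.193, 0.2802]
orientation: [0.422, -3.113, -0.001]
force: [-0.3, 0.6, -0.7]
width: 0.0499
```

Run:
```python
from h import *
s=monitor.read_state(); im=eyes.capture('wrist'); save(im,'w1'); print(s['ee_pos'],s['orientation'],s['width'])
for l in ['measure','offcut','battery','tote']:
    r=cut_out(l,'wrist')
    if r:
        m=r[0]['mask'].astype(np.uint8); print(l,r[0]['conf'],r[0]['bbox'],cv2.boxPoints(cv2.minAreaRect(cv2.findNonZero(m))).round().tolist())
```

```text
[0.58381222 0.19296723 0.28022735] [ 4.21857558e-01 -3.11304150e+00 -7.40400546e-04] 0.04986245430740303
measure 0.68 [312.9, 221.8, 36.6, 67.5] [[295.0, 184.0], [331.0, 184.0], [331.0, 255.0], [295.0, 255.0]]
offcut 0.85 [265.1, 142.0, 57.1, 105.6] [[231.0, 192.0], [237.0, 88.0], [293.0, 91.0], [288.0, 195.0]]
battery 0.78 [235.6, 46.3, 79.5, 92.6] [[195.0, 0.0], [269.0, -4.0], [274.0, 89.0], [199.0, 92.0]]
tote 0.68 [205.5, 191.8, 409.7, 383.0] [[-58.0, 44.0], [270.0, -118.0], [447.0, 241.0], [119.0, 403.0]]
```

View pics/w1.png

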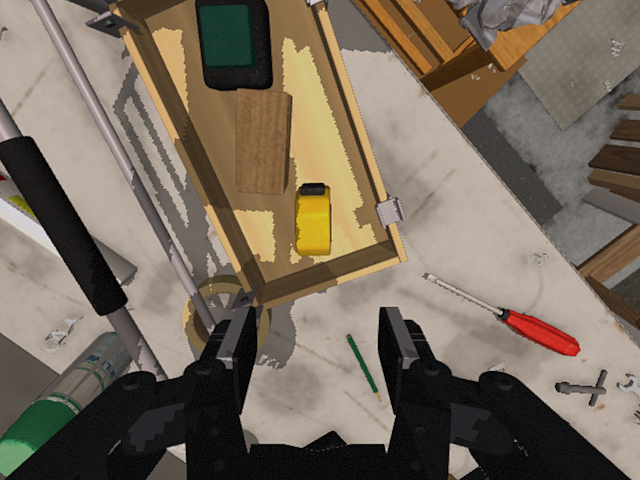

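The measure is at (313,220) with its hook toward the top, the roll is behind the back-left corner, and the frame and sleeve are at left (65,225). The measure already lines up with the tool axes.

Run:
```python
from h import *
s=monitor.read_state()
Rt=R.from_rotvec(s['orientation']).as_matrix(); print(Rt.round(3).tolist())
show=lambda n,uv,z: print(n,px2w('wrist',uv,z,s).round(3).tolist())
show('measure body L/R mid',[[297,222],[330,222],[313,193],[313,253]],.069)
show('tote rim FL, front@catch, BL',[[407,261],[262,304]],.066)
show('tote rim back-right outer / inner',[[118,8]],.066)
print('TCP px',w2px('wrist',s['ee_pos'],s), w2px('wrist',[*s['ee_pos'][:2],.069],s))
```

```text
[[-0.964, -0.266, 0.001], [-0.266, 0.964, 0.0], [-0.001, 0.0, -1.0]]
measure body L/R mid [[0.603, 0.178, 0.069], [0.595, 0.208, 0.069], [0.572, 0.186, 0.069], [0.629, 0.201, 0.069]]
tote rim FL, front@catch, BL [[0.614, 0.293, 0.066], [0.698, 0.165, 0.066]]
tote rim back-right outer / inner [[0.469, -0.006, 0.066]]
TCP px [[317.18740198 321.45437551]] [[317.00300358 207.1104885 ]]
```

Request:
carry_out:
  rows: [-1.5,-0.4,0,0,0,0,5.4,0,0,4,0,0,0,5.4,0,0,5,0,0,0,5.4,0,0,5,0,0,0,5.4,0,0,2,0,0,0,5.4,0,0,0,0,0,0,5.4]

```text
time: 3.72
ee_pos: [0.6, 0.1919, 0.1177]
orientation: [0.419, -3.11, 0.0]
force: [1.1, 0.5, 0.4]
width: 0.0537
```

Run:
```python
from h import *
s=monitor.read_state(); im=eyes.capture('wrist'); save(im,'w2'); print(s['ee_pos'],s['width'])
Rt=R.from_rotvec(s['orientation']).as_matrix()
for r in cut_out('measure','wrist')[:1]:
    m=r['mask'].astype(np.uint8); b=cv2.boxPoints(cv2.minAreaRect(cv2.findNonZero(m)));print(r['conf'],r['bbox'],b.round().tolist())
    print(((px2w('wrist',b,.066,s)-s['ee_pos'])@Rt).round(4).tolist())
```

```text
[0.6000203  0.19192566 0.11769098] 0.05372184249763413
0.86 [319.4, 264.1, 64.1, 121.5] [[287.0, 202.0], [352.0, 202.0], [352.0, 325.0], [287.0, 325.0]]
[[0.0396, -0.0154, 0.0518], [0.0396, 0.0179, 0.0519], [-0.0319, 0.0199, 0.0516], [-0.0318, -0.0172, 0.0516]]
```

View pics/w2.png

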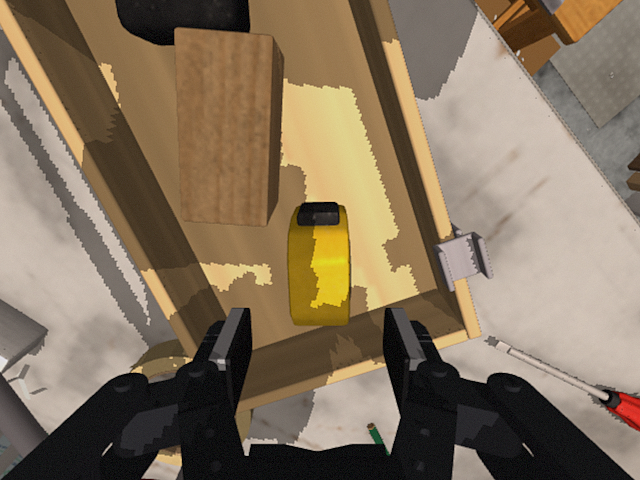

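The measure is centred between the jaws (x about +2 mm, y about +1 mm), and the offcut is clear of the left finger. I'll descend and grip.

Request:
carry_out:
  rows: [0,0.1,4,0,0,0,5.4,0,0,3.5,0,0,0,5.4,0,0,2,0,0,0,5.4,0,0,0,0,0,0,5.4,0,0,0,0,0,0,2.5,0,0,0,0,0,0,2.5,0,0,0,0,0,0,2.5,0,0,0,0,0,0,2.5,0,0,-1,0,0,0,2.5,0,0,-2,0,0,0,2.5,0,0,0,0,0,0,2.5]
  newtons: 50

```text
time: 5.2
ee_pos: [0.601, 0.1933, 0.0563]
orientation: [-0.42, 3.111, 0.0]
force: [0.7, 0.0, -2.3]
width: 0.033
```

Run:
```python
from h import *
print('box foot left front, ',px2w('top',[[432,383],[431,372]],0).round(3).tolist())
for z in (.15,.2,.25): print(z,px2w('top',[[433,335],[441,268],[555,277],[566,348]],z).round(3).tolist())
print('scene box foot', px2w('scene',[[424,227],[425,160]],0).round(3).tolist(), px2w('scene',[[487,252]],0).round(3).tolist())
print('vise',px2w('top',[[333,345],[380,350],[372,303],[345,303]],.05).round(3).tolist())
r=cut_out('board','scene');m=r[0]['mask'].astype(np.uint8);c=cv2.approxPolyDP(cv2.convexHull(cv2.findNonZero(m)),3,True)[:,0];print(c.tolist(),px2w('scene',c,.012).round(3).tolist())
plan([([.601,.193,.38],Rdown(-2.873),6)],2.5)
```

```text
box foot left front,  [[0.166, -0.259, 0.0], [0.192, -0.272, 0.0]]
0.15 [[0.239, -0.278, 0.15], [0.386, -0.389, 0.15], [0.241, -0.636, 0.15], [0.076, -0.546, 0.15]]
0.2 [[0.226, -0.261, 0.2], [0.368, -0.368, 0.2], [0.228, -0.606, 0.2], [0.069, -0.519, 0.2]]
0.25 [[0.213, -0.244, 0.25], [0.349, -0.347, 0.25], [0.215, -0.575, 0.25], [0.063, -0.491, 0.25]]
scene box foot [[0.337, -0.399, 0.0], [0.331, -0.868, 0.0]] [[0.16, -0.298, 0.0]]
vise [[0.351, -0.065, 0.05], [0.287, -0.168, 0.05], [0.412, -0.21, 0.05], [0.443, -0.145, 0.05]]
[[415, 221], [399, 251], [366, 245], [378, 215]] [[0.366, -0.41, 0.012], [0.409, -0.247, 0.012], [0.503, -0.261, 0.012], [0.481, -0.427, 0.012]]
-> [0.601 0.193 0.38 ] per row mm 54 deg 0.0
-0.02,-0.01,-5.41,-0,0,-0,2.5,
-0.02,-0.01,-5.41,-0,0,-0,2.5,
-0.02,-0.01,-5.41,-0,0,-0,2.5,
-0.02,-0.01,-5.41,-0,0,-0,2.5,
-0.02,-0.01,-5.41,-0,0,-0,2.5,
-0.02,-0.01,-5.41,-0,0,-0,2.5,
```

Request:
carry_out:
  rows: [0,0,-3,0,0,0,2.5,0,0,-5.5,0,0,0,2.5,0,0,-5.5,0,0,0,2.5,0,0,-5.5,0,0,0,2.5,0,0,-5.5,0,0,0,2.5,0,0,-5.5,0,0,0,2.5,0,0,-2,0,0,0,2.5,0,0,0,0,0,0,2.5]

```text
time: 6.25
ee_pos: [0.6004, 0.1932, 0.3806]
orientation: [-0.42, 3.111, 0.0]
force: [0.8, -0.4, -3.0]
width: 0.0332
```

Run:
```python
from h import *
s=monitor.read_state(); print(s['q'].round(2),s['width'],s['force'])
plan([([.443,-.33,.38],Rdown(2.57),12)],2.5)
```

```text
[ 0.2   0.32  1.08  0.    1.74 -1.64] 0.033215332344578366 [ 0.76321724 -0.43392558 -3.03385105]
-> [ 0.443 -0.33   0.38 ] per row mm 46 deg 4.0
2.42,-3.86,0,0,0,0.07,2.5,
2.15,-4.02,0,0,0,0.07,2.5,
1.86,-4.16,0,0,0,0.07,2.5,
1.56,-4.28,0,0,0,0.07,2.5,
1.26,-4.38,0,0,0,0.07,2.5,
0.95,-4.45,0,0,0,0.07,2.5,
0.64,-4.51,0,0,0,0.07,2.5,
0.32,-4.54,0,0,0,0.07,2.5,
0,-4.55,0,0,0,0.07,2.5,
-0.32,-4.54,0,0,0,0.07,2.5,
-0.63,-4.51,0,0,0,0.07,2.5,
-0.95,-4.45,0,0,0,0.07,2.5,
```

Request:
carry_out:
  rows: [2.42,-3.86,0,0,0,0.07,2.5,2.15,-4.02,0,0,0,0.07,2.5,1.86,-4.16,0,0,0,0.07,2.5,1.56,-4.28,0,0,0,0.07,2.5,1.26,-4.38,0,0,0,0.07,2.5,0.95,-4.45,0,0,0,0.07,2.5,0.64,-4.51,0,0,0,0.07,2.5,0.32,-4.54,0,0,0,0.07,2.5,0,-4.55,0,0,0,0.07,2.5,-0.32,-4.54,0,0,0,0.07,2.5,-0.63,-4.51,0,0,0,0.07,2.5,-0.95,-4.45,0,0,0,0.07,2.5]

```text
time: 7.75
ee_pos: [0.4415, -0.3309, 0.3769]
orientation: [-0.888, -3.009, -0.004]
force: [0.4, 0.3, -3.0]
width: 0.0336
```

Request:
carry_out:
  rows: [0,0,0,0,0,0,2.5,0,0,4,0,0,0,2.5,0,0,4,0,0,0,2.5,0,0,4,0,0,0,2.5,0,0,0,0,0,0,2.5]

```text
time: 8.38
ee_pos: [0.4405, -0.3269, 0.2551]
orientation: [-0.882, -3.005, -0.009]
force: [-0.3, 0.3, -2.2]
width: 0.034
```

Run:
```python
from h import *
s=monitor.read_state(); im=eyes.capture('wrist'); save(im,'w3'); print(s['ee_pos'],s['width'],s['force'])
r=cut_out('board','wrist')
if r:
    m=r[0]['mask'].astype(np.uint8);c=cv2.approxPolyDP(cv2.convexHull(cv2.findNonZero(m)),8,True)[:,0];print(r[0]['conf'],c.tolist(),px2w('wrist',c,.012,s).round(3).tolist())
```

```text
[ 0.44053499 -0.32686582  0.25511022] 0.033995803207650006 [-0.32838451  0.33541027 -2.1991922 ]
0.81 [[392, 226], [258, 285], [205, 187], [348, 118]] [[0.504, -0.274, 0.012], [0.483, -0.429, 0.012], [0.367, -0.412, 0.012], [0.388, -0.257, 0.012]]
```

View pics/w3.png

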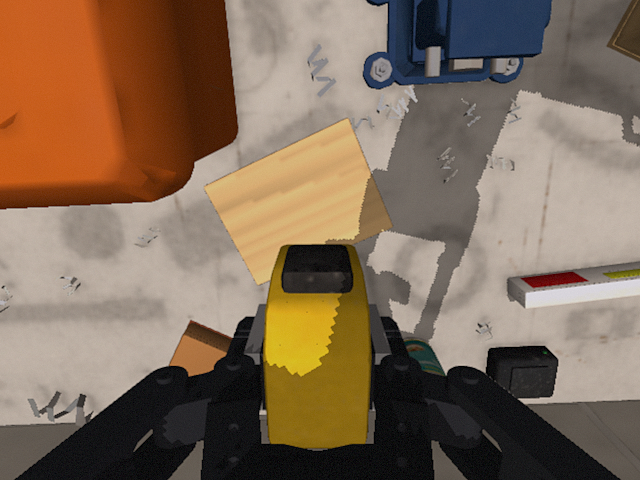

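The measure is held upright. The board is a clear rectangle centred at about (.436,-.343), and the orange box stands off to the side at upper left.

Request:
carry_out:
  rows: [0,0,4,0,0,0,2.5,0,0,5,0,0,0,2.5,0,0,5,0,0,0,2.5,0,0,4.5,0,0,0,2.5,0,0,2,0,0,0,2.5,0,0,0.8,0,0,0,2.5,0,0,0,0,0,0,2.5,0,0,0,0,0,0,2.5]

```text
time: 9.48
ee_pos: [0.4439, -0.3311, 0.0485]
orientation: [0.885, 3.011, -0.002]
force: [-0.9, 0.3, -2.6]
width: 0.0333
```

Request:
carry_out:
  rows: [0,0,0.3,0,0,0,2.5,0,0,0,0,0,0,2.5,0,0,0,0,0,0,2.5]

```text
time: 9.85
ee_pos: [0.4428, -0.3302, 0.0441]
orientation: [0.886, 3.014, -0.0]
force: [0.3, -0.1, -2.4]
width: 0.0336
```

Request:
carry_out:
  rows: [0,0,0.6,0,0,0,2.5,0,0,0.3,0,0,0,2.5,0,0,0,0,0,0,2.5,0,0,0,0,0,0,2.5]

```text
time: 10.35
ee_pos: [0.4428, -0.3302, 0.0348]
orientation: [-0.886, -3.014, -0.0]
force: [0.1, -0.5, -1.8]
width: 0.0336
```

Request:
carry_out:
  rows: [0,0,0.2,0,0,0,2.5,0,0,0,0,0,0,2.5]

```text
time: 10.6
ee_pos: [0.4427, -0.3301, 0.0327]
orientation: [-0.886, -3.014, -0.0]
force: [0.3, -0.6, -2.5]
width: 0.0332
```

Request:
carry_out:
  rows: [0,0,0.2,0,0,0,2.5,0,0,0,0,0,0,2.5]

```text
time: 10.85
ee_pos: [0.4429, -0.3302, 0.031]
orientation: [0.886, 3.014, -0.0]
force: [-0.5, 0.8, -0.8]
width: 0.0334
```

Request:
carry_out:
  rows: [0,0,0.2,0,0,0,2.5,0,0,0,0,0,0,2.5]

```text
time: 11.1
ee_pos: [0.4429, -0.3303, 0.0309]
orientation: [0.886, 3.013, -0.001]
force: [-3.5, 1.6, 12.7]
width: 0.0339
```

It has touched the board (12.7 N up). I'll release and back off.

Request:
carry_out:
  rows: [0,0,-0.1,0,0,0,4,0,0,0,0,0,0,5.4,0,0,0,0,0,0,5.4,0,0,0,0,0,0,5.4,0,0,-2,0,0,0,5.4,0,0,-4,0,0,0,5.4,0,0,-5,0,0,0,5.4,0,0,-6,0,0,0,5.4,0,0,-6,0,0,0,5.4,0,0,-6,0,0,0,5.4,0,0,-5,0,0,0,5.4,0,0,0,0,0,0,5.4]

```text
time: 12.6
ee_pos: [0.444, -0.3314, 0.3745]
orientation: [0.884, 3.006, -0.007]
force: [-0.9, -0.0, -0.8]
width: 0.0541
```

Run:
```python
from h import *
s=monitor.read_state(); im=eyes.capture('wrist'); save(im,'w4'); t=eyes.capture('top');save(t,'top2');print(s['ee_pos'],s['width'],s['q'].round(2))
for l in('measure','board'):
    r=cut_out(l,'wrist')[0];m=r['mask'].astype(np.uint8);b=cv2.boxPoints(cv2.minAreaRect(cv2.findNonZero(m)));print(l,r['conf'],px2w('wrist',b,.07 if l=='measure' else .012,s).round(3).tolist())
```

```text
[ 0.44404838 -0.33136173  0.37450259] 0.05413843466305464 [-0.77  0.19  1.27  0.    1.67 -1.77]
measure 0.93 [[0.402, -0.325, 0.07], [0.421, -0.296, 0.07], [0.479, -0.333, 0.07], [0.46, -0.363, 0.07]]
board 0.88 [[0.36, -0.412, 0.012], [0.387, -0.255, 0.012], [0.507, -0.269, 0.012], [0.483, -0.438, 0.012]]
```

View pics/w4.png

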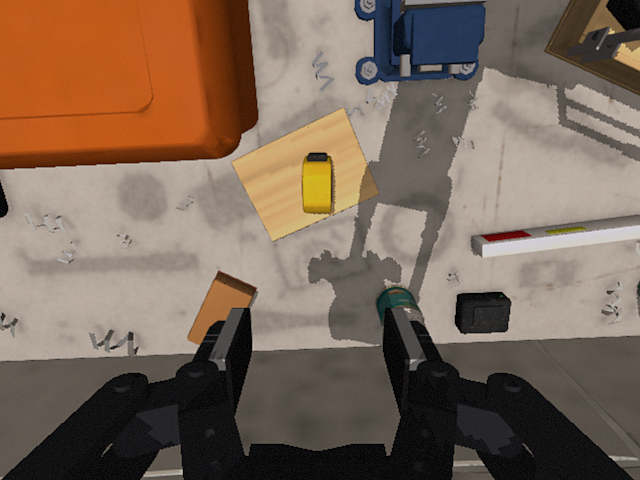

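The measure stands on the board at roughly (.441,-.329), inside its edges. Next is a joint fit of the tote pose and frame angle from pixels I already have.

```bash
cat >> h.py <<'E'
def tote(c,th):
    def f(p): p=np.atleast_2d(p); return np.c_[c[0]+np.cos(th)*p[:,0]-np.sin(th)*p[:,1],c[1]+np.sin(th)*p[:,0]+np.cos(th)*p[:,1],p[:,2]]
    return f
def sl(a): return [.079-.158*np.cos(a),0,.086+.158*np.sin(a)]
E
python3 - <<'E'
from h import *
from scipy.optimize import least_squares
s1=dict(ee_pos=[.58381,.19297,.28023],orientation=[.42186,-3.11304,-.00074])
FL,FR,BR,BL=[-.083,.153,.066],[-.083,-.153,.066],[.083,-.153,.066],[.083,.153,.066]
top=np.array([[55,352],[452,568],[580,375],[203,170],[345,120]])/4+[155,225]
w1=[[407,261],[262,304],[118,8],[65,225]]
def model(x):
    f=tote(x[:2],x[2]); S=sl(x[3])
    return np.r_[w2px('top',f([FL,FR,BR,BL,S])),w2px('scene',f([S])),w2px('wrist',f([FL,BL,BR,S]),s1)]
obs=np.r_[top,[[319,244]],w1]
wt=np.r_[np.ones(6)*.6,np.ones(4)*.35][:,None]
r=least_squares(lambda x:((model(x)-obs)*wt).ravel(),[.533,.14,-.957,1.7],loss='soft_l1')
print(r.x,(model(r.x)-obs).round(1).tolist()); print('sleeve',tote(r.x[:2],r.x[2])([sl(r.x[3])]))
E
```

```text
[ 0.53426937  0.13873795 -0.94712491  1.6221697 ] [[-2.5, 0.6], [-3.0, 1.9], [-1.1, -4.2], [-2.7, -3.0], [0.2, 1.0], [-1.9, -1.0], [2.4, -2.3], [-7.1, 6.9], [-14.5, -18.2], [0.3, -0.4]]
sleeve [[0.58514529 0.06802452 0.24379155]]
```

Run:
```python
from h import *
plan([([.585,.068,.37],Rdown(-2.518),11)],6)
```

```text
-> [0.585 0.068 0.37 ] per row mm 38 deg 6.2
0.86,3.74,-0.01,0,-0,-0.109,6,
0.45,3.81,-0.01,0,-0,-0.109,6,
0.03,3.84,-0.01,0,-0,-0.109,6,
-0.38,3.82,-0.01,0,-0,-0.109,6,
-0.8,3.76,-0.01,0,-0,-0.109,6,
-1.2,3.65,-0.01,0,-0,-0.109,6,
-1.59,3.5,-0.01,0,-0,-0.109,6,
-1.96,3.3,-0.01,0,-0,-0.109,6,
-2.31,3.07,-0.01,0,-0,-0.109,6,
-2.63,2.8,-0.01,0,-0,-0.109,6,
-2.92,2.5,-0.01,0,-0,-0.109,6,
```

Request:
carry_out:
  rows: [0.86,3.74,0,0,0,-0.109,6,0.45,3.81,0,0,0,-0.109,6,0.03,3.84,0,0,0,-0.109,6,-0.38,3.82,0,0,0,-0.109,6,-0.8,3.76,0,0,0,-0.109,6,-1.2,3.65,0,0,0,-0.109,6,-1.59,3.5,0,0,0,-0.109,6,-1.96,3.3,0,0,0,-0.109,6,-2.31,3.07,0,0,0,-0.109,6,-2.63,2.8,0,0,0,-0.109,6,-2.92,2.5,0,0,0,-0.109,6,0,0,0,0,0,0,6]

```text
time: 14.3
ee_pos: [0.5856, 0.0697, 0.3672]
orientation: [0.973, -2.983, -0.003]
force: [-0.8, -0.6, -0.5]
width: 0.0598
```

Request:
carry_out:
  rows: [0,0,0,0,0,0,6,0,0,0,0,0,0,6]

```text
time: 14.55
ee_pos: [0.5852, 0.0664, 0.3694]
orientation: [0.966, -2.988, 0.0]
force: [0.1, 0.0, -0.4]
width: 0.0602
```

Run:
```python
from h import *
s=monitor.read_state(); im=eyes.capture('wrist'); save(im,'w5'); print(repr(s['ee_pos']),repr(s['orientation']),s['q'].round(2))
f=tote([.53427,.13874],-.9471)
S=f([sl(1.622)]);print(S,w2px('wrist',S,s))
print('rim pred',w2px('wrist',f([[-.083,.153,.066],[-.083,-.153,.066],[.083,-.153,.066],[.083,.153,.066]]),s).round().tolist())
```

```text
array([0.58517545, 0.06636536, 0.36940153]) array([ 9.66173684e-01, -2.98798935e+00,  8.84011321e-05]) [-0.    0.26  1.2  -0.    1.69 -2.2 ]
[[0.58513204 0.06804957 0.24379292]] [[319.14256225 235.35979716]]
rim pred [[450.0, 308.0], [482.0, 45.0], [323.0, 44.0], [321.0, 308.0]]
```

View pics/w5.png

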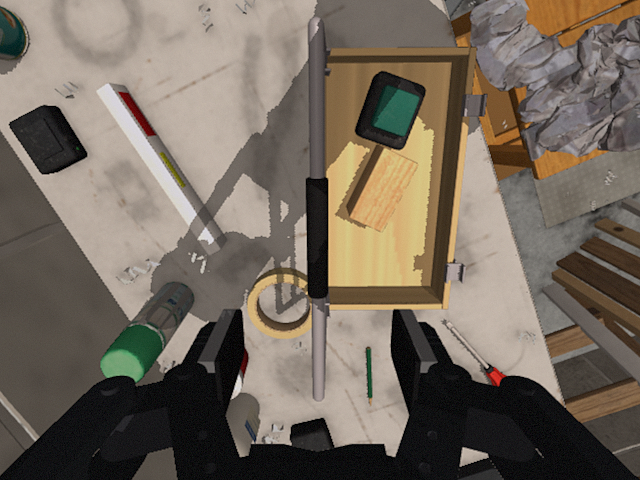

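The sleeve is at (316,237), within 3 px of the prediction, and the bar runs parallel to tool x. I'll descend and grip.

Request:
carry_out:
  rows: [0,0,4,0,0,0,6,0,0,5,0,0,0,6,0,0,3,0,0,0,6,0,0,1.8,0,0,0,6,0,0,0,0,0,0,6,0,0,0,0,0,0,1,0,0,0,0,0,0,1,0,0,0,0,0,0,1,0,0,0,0,0,0,1,0,0,0,0,0,0,1]
  newtons: 30

```text
time: 15.85
ee_pos: [0.5862, 0.0673, 0.2332]
orientation: [-0.969, 2.986, -0.002]
force: [-1.1, -1.2, 6.0]
width: 0.0148
```

Run:
```python
from h import *
a=np.linspace(1.622,0,25); print([( round(15.8*(np.cos(b)-np.cos(c)),2), round(15.8*(np.sin(c)-np.sin(b)),2)) for c,b in zip(a,a[1:])])
```

```text
[(np.float64(1.07), np.float64(-0.02)), (np.float64(1.07), np.float64(0.05)), (np.float64(1.06), np.float64(0.13)), (np.float64(1.05), np.float64(0.2)), (np.float64(1.03), np.float64(0.27)), (np.float64(1.01), np.float64(0.34)), (np.float64(0.99), np.float64(0.4)), (np.float64(0.96), np.float64(0.47)), (np.float64(0.92), np.float64(0.53)), (np.float64(0.89), np.float64(0.59)), (np.float64(0.84), np.float64(0.65)), (np.float64(0.8), np.float64(0.71)), (np.float64(0.75), np.float64(0.76)), (np.float64(0.7), np.float64(0.81)), (np.float64(0.64), np.float64(0.86)), (np.float64(0.58), np.float64(0.9)), (np.float64(0.52), np.float64(0.93)), (np.float64(0.45), np.float64(0.97)), (np.float64(0.39), np.float64(0.99)), (np.float64(0.32), np.float64(1.02)), (np.float64(0.25), np.float64(1.04)), (np.float64(0.18), np.float64(1.05)), (np.float64(0.11), np.float64(1.06)), (np.float64(0.04), np.float64(1.07))]
```

Request:
carry_out:
  rows: [0,1.07,-0.02,0,0,0,1,0,1.07,0.05,0,0,0,1,0,1.06,0.13,0,0,0,1,0,1.05,0.2,0,0,0,1,0,1.03,0.27,0,0,0,1,0,1.01,0.34,0,0,0,1]

```text
time: 16.6
ee_pos: [0.5482, 0.1192, 0.2219]
orientation: [-0.97, 2.988, 0.001]
force: [2.1, -1.7, 1.0]
width: 0.0149
```

Request:
carry_out:
  rows: [0,0.99,0.4,0,0,0,1,0,0.96,0.47,0,0,0,1,0,0.92,0.53,0,0,0,1,0,0.89,0.59,0,0,0,1,0,0.84,0.65,0,0,0,1,0,0.8,0.71,0,0,0,1]

```text
time: 17.35
ee_pos: [0.5166, 0.1623, 0.188]
orientation: [0.969, -2.988, 0.0]
force: [1.8, -3.5, 0.6]
width: 0.0146
```

Request:
carry_out:
  rows: [0,0.75,0.76,0,0,0,1,0,0.7,0.81,0,0,0,1,0,0.64,0.86,0,0,0,1,0,0.58,0.9,0,0,0,1,0,0.52,0.93,0,0,0,1,0,0.45,0.97,0,0,0,1]

```text
time: 18.1
ee_pos: [0.4954, 0.1914, 0.1356]
orientation: [0.969, -2.988, 0.001]
force: [1.3, -4.0, 1.4]
width: 0.0146
```

Request:
carry_out:
  rows: [0,0.39,0.99,0,0,0,1,0,0.32,1.02,0,0,0,1,0,0.25,1.04,0,0,0,1,0,0,0,0,0,0,1]

```text
time: 18.6
ee_pos: [0.4903, 0.1984, 0.1045]
orientation: [0.97, -2.987, 0.003]
force: [3.5, -6.6, -1.8]
width: 0.0144
```

Request:
carry_out:
  rows: [0,0.18,1.05,0,0,0,1,0,0.08,0.8,0,0,0,1,0,0.03,0.6,0,0,0,1,0,0,0,0,0,0,1]

```text
time: 19.1
ee_pos: [0.4893, 0.1999, 0.0822]
orientation: [-0.971, 2.987, -0.006]
force: [1.6, -10.1, 8.7]
width: 0.0149
```

Request:
carry_out:
  rows: [0,0,0.4,0,0,0,1,0,0,0,0,0,0,1]

```text
time: 19.35
ee_pos: [0.4901, 0.2004, 0.081]
orientation: [-0.969, 2.984, -0.005]
force: [-2.8, -10.0, 25.9]
width: 0.0146
```

Request:
carry_out:
  rows: [0,-0.1,0.3,0,0,0,1,0,0,0,0,0,0,1]

```text
time: 19.6
ee_pos: [0.4911, 0.2011, 0.079]
orientation: [-0.967, 2.982, -0.001]
force: [-4.0, -6.7, 29.3]
width: 0.0151
```

Request:
carry_out:
  rows: [0,0,0.3,0,0,0,1,0,0,0,0,0,0,1]

```text
time: 19.85
ee_pos: [0.4922, 0.2018, 0.0765]
orientation: [-0.966, 2.98, -0.0]
force: [-2.9, -6.1, 31.8]
width: 0.0147
```

Request:
carry_out:
  rows: [0,0,-0.3,0,0,0,1,0,0,0,0,0,0,4,0,0,0,0,0,0,4,0,0,0,0,0,0,4,0,0,-3,0,0,0,4,0,0,-5,0,0,0,4,0,0,-5,0,0,0,4,0,0,0,0,0,0,0,0,0,0,0,0,0,0,0,0,0,0,0,0,0,0,0,0,0,0,0,0]

```text
time: 21.22
ee_pos: [0.4881, 0.2007, 0.2029]
orientation: [0.968, -2.986, -0.001]
force: [0.0, 0.5, -0.6]
width: 0.0
```

Run:
```python
from h import *
s=monitor.read_state(); im=eyes.capture('wrist'); save(im,'w6'); sc=eyes.capture('scene');print(s['ee_pos'],s['width'])
c=sc[270:430,220:440]; save(np.hstack([cv2.resize(im,(400,300)),cv2.resize(c,(400,300),interpolation=cv2.INTER_CUBIC)]),'m6')
f=tote([.53427,.13874],-.9471)
for a in (0,.05,.1,.15):
    S=f([sl(a)]);print(a,S.round(3),w2px('wrist',S,s).round(1),w2px('scene',S).round(1))
```

```text
[0.4881295  0.20072802 0.20294914] 4.7462895997445076e-05
0 [[0.488 0.203 0.086]] [[319.5 239.6]] [[354.1 350.1]]
0.05 [[0.488 0.203 0.094]] [[319.3 243.1]] [[354.1 347.3]]
0.1 [[0.489 0.202 0.102]] [[318.5 246.8]] [[354.1 344.4]]
0.15 [[0.489 0.201 0.11 ]] [[317.1 250.6]] [[354.  341.3]]
```

View pics/m6.png

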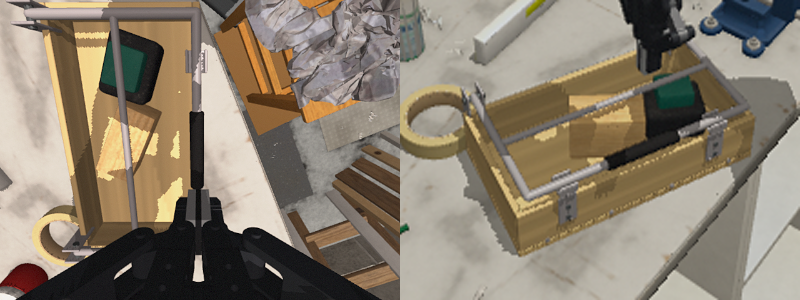

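The frame is down at the catches, with the offcut and battery still standing. I'll press on the sleeve from above with shut fingers to make sure it's seated.

Request:
carry_out:
  rows: [0,0,5,0,0,0,0,0,0,4,0,0,0,0,0,0,1,0,0,0,0,0,0,0,0,0,0,0,0,0,0,0,0,0,0]

```text
time: 21.95
ee_pos: [0.4903, 0.2013, 0.106]
orientation: [-0.968, 2.985, -0.0]
force: [-1.2, 0.5, 0.4]
width: 0.0004
```

Request:
carry_out:
  rows: [0,0,0.4,0,0,0,0,0,0,0,0,0,0,0]

```text
time: 22.2
ee_pos: [0.4891, 0.2009, 0.1009]
orientation: [-0.969, 2.987, 0.0]
force: [-0.5, 0.5, 0.5]
width: 0.0001
```

Request:
carry_out:
  rows: [0,0,0.4,0,0,0,0,0,0,0,0,0,0,0]

```text
time: 22.45
ee_pos: [0.4886, 0.2008, 0.0961]
orientation: [0.969, -2.988, -0.0]
force: [-0.6, -0.1, -0.2]
width: -0.0001
```

Request:
carry_out:
  rows: [0,0,0.3,0,0,0,0,0,0,0,0,0,0,0]

```text
time: 22.7
ee_pos: [0.4891, 0.2009, 0.0939]
orientation: [-0.969, 2.988, 0.0]
force: [-1.7, -0.5, 3.7]
width: 0.0002
```

Request:
carry_out:
  rows: [0,0,0.3,0,0,0,0,0,0,0,0,0,0,0]

```text
time: 22.95
ee_pos: [0.4893, 0.201, 0.0935]
orientation: [-0.969, 2.986, -0.0]
force: [-4.9, -1.6, 21.8]
width: -0.0002
```

The sleeve's top is solid at z = 0.094, exactly the home height. I'll retreat and check everything.

Request:
carry_out:
  rows: [0,0,0.2,0,0,0,0,0,0,0,0,0,0,0,0,0,-2,0,0,0,0,0,0,-5,0,0,0,0,0,0,-5,0,0,0,0,0,0,-5,0,0,0,0,0,5,0,0,0,0,0,0,5,0,0,0,0,0,0,5,0,0,0,0,0,0,0,0,0,0,0,0]

```text
time: 24.2
ee_pos: [0.3987, 0.3245, 0.2582]
orientation: [0.976, -2.985, -0.002]
force: [0.1, -1.0, 1.2]
width: -0.0002
```

Run:
```python
from h import *
s=monitor.read_state(); print(s['ee_pos'],s['force'])
sc=eyes.capture('scene');t=eyes.capture('top')
save(np.hstack([cv2.resize(sc[190:430,210:450],(400,400)),cv2.resize(t[220:380,170:470],(400,213)) if 0 else cv2.resize(t[200:390,160:480],(400,238)).__array__().repeat(1,0) if 0 else cv2.copyMakeBorder(cv2.resize(t[200:390,160:480],(400,238)),0,162,0,0,cv2.BORDER_CONSTANT)]),'m7')
```

```text
[0.39872228 0.32447756 0.25822091] [ 0.10562752 -0.95827155  1.2337285 ]
```

View pics/m7.png

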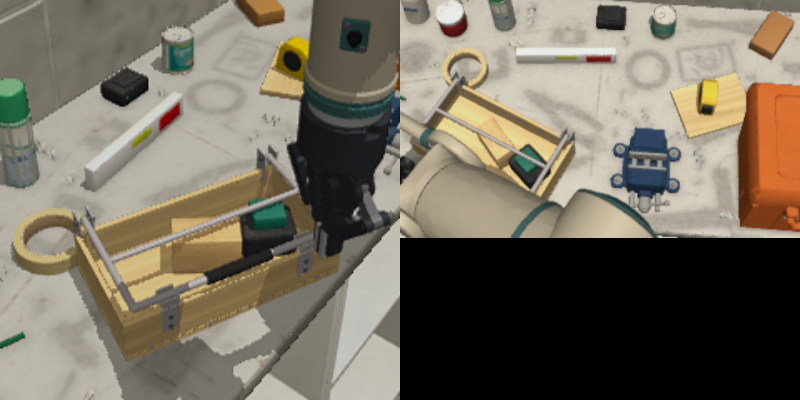

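The frame lies level in both catches. The offcut and battery are standing, the measure is upright on the board, and the roll and sanding block haven't moved. The arm is clear.

```bash
python3 -c "
from workcell import order
print(order.finish_job())"
```

```text
the job is handed in; nothing more can be done
None
```

The job is done and handed in at about 24 s of the 64 s allowed; the interface gives no verdict. I lifted the tape measure out of the tote over the frame and lowered it onto the board until it touched (12.7 N). Then I let it go, swung the frame down by its sleeve and pressed it home with shut fingers.

**Last checks:**
- **Measure:** it stands upright on the board, roughly 5 mm along the board's x and 15 mm along its y from the centre. The limits are 45 and 65 mm.
- **Frame:** the sleeve's top was solid at z = 0.094 m, which is its fully home height. The frame also lies level in both catches in the last pictures.
- **Rest of the scene:** the offcut and battery still stand in the tote, and the roll and sanding block look unmoved. The arm touches nothing.

**Disagreements:** while I was still gripping the sleeve, the push met 26–32 N before the gripper had reached its expected end height. It looked as if the frame might not be seated. The separate press from above settled that: it made no contact at 0.096 m and was firm at 0.094 m. My tote-corner estimates differed by up to about 1 cm between views, but this did not affect the grips.

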